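# Carry the going-out kit over to the new walnut rack, order kept

### The arm

A 7-joint arm with a two-finger parallel gripper is mounted at the origin on the work surface. World frame = base frame: x ahead of the robot, y to its left, z up, the work surface at z = 0. Lengths are in m, angles in rad, forces in N, time in s.
With the tool pointing down it reaches from about 0.35 to 0.9 m from the base axis. Payload 8.1 kg.
Tool frame: the origin (TCP) lies midway between the tips of the shut fingers; the grasp point (between the pads) lies arm.grasp_offset behind it (arm.grasp_offset is the distance from the TCP to the grasp point, in m); z points along the fingers, y is the line along which they close (so a half turn about z gives the same grasp; the last joint's range is limited). The gripper opens to 92 mm and grips with 3 to 60 N. Pads are 19 mm wide; open, the fingers measure 130 mm over their backs; the gripper's body (75 mm by 190 mm) begins 47 mm behind the grasp point.
Start: joints at [1.123, 0.434, 0.025, 1.573, -0.012, 1.134, -0.075], TCP at [0.211, -0.588, 0.227] pointing down, gripper open.
Joint ranges: [-2.62, 2.62], [-0.44, 2.09], [-1.27, 1.32], [0.08, 2.57], [-1.32, 4.46], [0.12, 2], [-2.74, 2.74]. Speed limits (rad/s): [2.22, 2.22, 3.01, 3.01, 3.14, 3.14, 3.14].

### API

Orientations are given as a rotation vector (axis times angle).
In Python, from cell import observe, imaging, arm gives the robot as it stands.
- The arm moves only by the tool apply_moves, never from a script. Its argument "commands" is a list of rows, each a list of 5 numbers: the opening in per cent of the stroke, from 0 (shut) to 100 (fully open), then the shift along the world's x, y, z in units of 0.06 m (1.0 is 0.06 m), then the turn about the world's z in units of 0.5 rad (1.0 is 0.5 rad). A call has 1 to 12 rows; each row shifts and turns the commanded pose from where the row before left it; what a row does not reach is not made up. A row lasts 1/8 s, in which the tool goes at most 62.5 mm and 10.7 degrees, less where a joint would pass 70% of its speed; a pose out of reach is approached as far as the arm can. A call with a number of a shift or a turn outside -1 to 1 is refused whole. A call with a gripper value outside its range is refused whole. The fingers move at their own pace and stop on an object; "newtons" is the grip in N (left out, the last holds). Time passes only in rows, so rows that do not move let the fingers close. It gives the time, the measured TCP pose, the force, the opening and the grip force at its end, in the units of the state.
- observe(): the state, without advancing time (a new reading comes with each control period).
- imaging.get_image(name): name is "scene" or "side" or "wrist"; returns (picture, depth): 384x512x3 uint8, red, green, blue; 384x512 float32, m along the optical axis (not along the pixel's ray), 0 where there is no reading.
- imaging.camera_params(name): a dict with "camera_matrix" (3x3 intrinsics, pixels), "origin" and "rotation" of the camera in the world; the wrist camera has in their place "tool_from_camera" (4x4, takes a point from camera to tool coordinates, whose origin is the TCP and whose axes are the flange's). Camera axes: x right, y up, looking along -z (the intrinsics and any distortion apply to the point x, -y, -z); pixel columns grow to the right and rows downward; lengths in m; the calibration is good to about 2 mm. A picture is of the moment at which its call begins: read the wrist's pose just before it. camera_params takes no time and is no camera call.
- arm.sign_off(): hands the job in; it is judged then, once.
The state is a dict: "clock": time; "joints": joint angles; "dq": joint speeds; "joint_efforts": joint torques, N m; "position": TCP position; "ee_rot": TCP orientation; "force": force on the tool from outside, world axes, zero at the start; "ft_torque": the same for the moment, N m; "width": opening from 0.0 (shut) to 1.0 (fully open); "gripper_force": force on a finger pad.
Only numpy, scipy, OpenCV 4.12 (cv2) and the standard library are available. Lean on these libraries where they do the work, as an engineer would, in place of code of your own. Each camera call takes 0.05 s, during which the arm holds its last target. There are 200 camera calls.

### The job

The walnut rack on the hall shelf is taking over from the old pine one: move the bicycle lamp, the padlock, the pocket torch and the oil bottle across, one to each pocket, so that they stand upright on the pocket floors in the same order from left to right as they stand in the old rack now. Keep each thing upright all the while, for the oil drips, and let go of everything at the end.

Things in the scene. Friction and masses are not known exactly. Their poses are not given: they have to be found in the camera images.
- lamp_mid (a point): Battery bicycle lamp standing upright: black rounded box 34 mm thick (its x), 40 mm deep (its y), 52 mm tall, with a round silver-rimmed lens (32 mm, 4 mm proud) on its -y face, and above it a narrower cap (24 x 32 mm) with a round switch up to 68 mm; 130 g. The point is its centre, half-way up (34 mm above its base); z is up. Its two flat sides (34 mm apart, across x) are to grip.
- padlock_mid (a point): Laminated steel padlock standing on its flat base, closed shackle on top: body 22 mm thick (its x), 46 mm wide (its y), 44 mm tall; shackle loop of 8 mm bar, 36 mm wide, in the y-z plane, up to 76 mm; 260 g. The point is its centre, 38 mm above the base (6 mm below the body's top); z is up. Grip the body across its 22 mm thickness, a finger on each side of the shackle.
- torch_mid (a point): Aluminium pocket torch standing upright on its lens head: round, head 34 mm in diameter for the lowest 22 mm, barrel 27 mm in diameter above 32 mm, 84 mm tall with a black rubber button on top; 130 g. The point is on its axis, half-way up (42 mm above the base); z is up along the torch. Its yaw means nothing.
- oil_mid (a point): Small white plastic bottle of lock oil standing upright: round body 34 mm in diameter and 54 mm tall with a paper band, then a thin black pointed nozzle up to 86 mm; 90 g. The point is on its axis, half-way up (43 mm above the base, still on the round body); z is up. Its yaw means nothing.
- cup1: One of four identical square plywood cups in the old pine rack, 60 mm front to back (x), 67 mm along the row (y), 13 mm high, walls 3 mm, inside 54 x 61 mm and 10 mm deep; fixed, 68 mm from centre to centre. At the start it holds the bicycle lamp. Origin: centre of its underside, 3 mm below its floor. Axes as the old rack's.
- cup2: One of four identical square plywood cups in the old pine rack, 60 mm front to back (x), 67 mm along the row (y), 13 mm high, walls 3 mm, inside 54 x 61 mm and 10 mm deep; fixed, 68 mm from centre to centre. At the start it holds the padlock. Origin: centre of its underside, 3 mm below its floor. Axes as the old rack's.
- cup3: One of four identical square plywood cups in the old pine rack, 60 mm front to back (x), 67 mm along the row (y), 13 mm high, walls 3 mm, inside 54 x 61 mm and 10 mm deep; fixed, 68 mm from centre to centre. At the start it holds the torch. Origin: centre of its underside, 3 mm below its floor. Axes as the old rack's.
- cup4: One of four identical square plywood cups in the old pine rack, 60 mm front to back (x), 67 mm along the row (y), 13 mm high, walls 3 mm, inside 54 x 61 mm and 10 mm deep; fixed, 68 mm from centre to centre. At the start it holds the oil bottle. Origin: centre of its underside, 3 mm below its floor. Axes as the old rack's.
- old_rack: The old rack: pale pine tray 76 mm front to back (x), 290 mm long (y), rim 12 mm high, filled by the row of four plywood cups at y = +102, +34, -34, -102 mm; fixed. Cup floors are 8 mm above the shelf. Origin: centre of its underside, on the shelf (z = 0). x points away from the robot, y to the robot's left, within 9 degrees.
- new_rack: The new rack, empty: one dark walnut piece 66 mm front to back (x), 278 mm long (y), 16 mm high, with a row of four open pockets, centres at x = 0, y = +102, +34, -34, -102 mm, each 54 (x) by 62 mm (y), 10 mm deep, floor 6 mm above the origin; fixed, nearer or farther than the old rack. Origin: centre of its underside. x points away from the robot, y to the robot's left, within 9 degrees.
Things that resemble listed ones, but are neither listed nor needed, are in the scene too. Leave any blue look-alike of the part that bears lamp_mid alone.

How it is judged:
At the end, for the whole second after the job is handed in: Each thing stands in the walnut pocket of the same place in the row as the cup it came from: centre within 18 mm along the row and 20 mm across it of the pocket's centre, base on the pocket floor within 5 mm, leaning under 0.12 rad, released and at rest (((y of cup1 in the frame of old_rack between 0.082 and 0.122 m and y of lamp_mid in the frame of new_rack between 0.084 and 0.12 m) or (y of cup1 in the frame of old_rack between 0.014 and 0.054 m and y of lamp_mid in the frame of new_rack between 0.016 and 0.052 m) or (y of cup1 in the frame of old_rack between -0.054 and -0.014 m and y of lamp_mid in the frame of new_rack between -0.052 and -0.016 m) or (y of cup1 in the frame of old_rack between -0.122 and -0.082 m and y of lamp_mid in the frame of new_rack between -0.12 and -0.084 m)) and x of lamp_mid in the frame of new_rack between -0.02 and 0.02 m and z of lamp_mid in the frame of new_rack between 0.035 and 0.045 m and angle between each of lamp_mid, padlock_mid, torch_mid, oil_mid's own z axis and vertical below 0.12 rad and linear speed of each of lamp, padlock, torch, oil below 0.02 m/s and contact force between each of lamp, padlock, torch, oil and the fingers below 0.05 N and ((y of cup2 in the frame of old_rack between 0.082 and 0.122 m and y of padlock_mid in the frame of new_rack between 0.084 and 0.12 m) or (y of cup2 in the frame of old_rack between 0.014 and 0.054 m and y of padlock_mid in the frame of new_rack between 0.016 and 0.052 m) or (y of cup2 in the frame of old_rack between -0.054 and -0.014 m and y of padlock_mid in the frame of new_rack between -0.052 and -0.016 m) or (y of cup2 in the frame of old_rack between -0.122 and -0.082 m and y of padlock_mid in the frame of new_rack between -0.12 and -0.084 m)) and x of padlock_mid in the frame of new_rack between -0.02 and 0.02 m and z of padlock_mid in the frame of new_rack between 0.039 and 0.049 m and ((y of cup3 in the frame of old_rack between 0.082 and 0.122 m and y of torch_mid in the frame of new_rack between 0.084 and 0.12 m) or (y of cup3 in the frame of old_rack between 0.014 and 0.054 m and y of torch_mid in the frame of new_rack between 0.016 and 0.052 m) or (y of cup3 in the frame of old_rack between -0.054 and -0.014 m and y of torch_mid in the frame of new_rack between -0.052 and -0.016 m) or (y of cup3 in the frame of old_rack between -0.122 and -0.082 m and y of torch_mid in the frame of new_rack between -0.12 and -0.084 m)) and x of torch_mid in the frame of new_rack between -0.02 and 0.02 m and z of torch_mid in the frame of new_rack between 0.043 and 0.053 m and ((y of cup4 in the frame of old_rack between 0.082 and 0.122 m and y of oil_mid in the frame of new_rack between 0.084 and 0.12 m) or (y of cup4 in the frame of old_rack between 0.014 and 0.054 m and y of oil_mid in the frame of new_rack between 0.016 and 0.052 m) or (y of cup4 in the frame of old_rack between -0.054 and -0.014 m and y of oil_mid in the frame of new_rack between -0.052 and -0.016 m) or (y of cup4 in the frame of old_rack between -0.122 and -0.082 m and y of oil_mid in the frame of new_rack between -0.12 and -0.084 m)) and x of oil_mid in the frame of new_rack between -0.02 and 0.02 m and z of oil_mid in the frame of new_rack between 0.044 and 0.054 m); the robot touches nothing.
It fails at once if the bicycle lamp is tipped over (leans more than 0.6 rad) (angle between lamp_mid's own z axis and vertical above 0.6 rad).
It fails at once if the padlock is tipped over (leans more than 0.6 rad) (angle between padlock_mid's own z axis and vertical above 0.6 rad).
It fails at once if the torch is tipped over (leans more than 0.6 rad) (angle between torch_mid's own z axis and vertical above 0.6 rad).
It fails at once if the oil bottle is tipped over (leans more than 0.6 rad) (angle between oil_mid's own z axis and vertical above 0.6 rad).
It also fails if it takes over 88 s, if anything falls off the work surface, if the arm or the gripper's body presses on something with over 40 N, if the wrist force passes 120 N, or if a joint passes its speed limit or range.

## Working session

There is one attempt and no reset: what is moved stays moved. The work goes in short steps, Python scripts to look and compute and a tool call to move; the robot and the scene stay as the last step left them, time stands still between calls to the robot, and variables do not carry over. Pictures are saved under pics/ and viewed, at most 14 in all, crops included, and the job is handed in when it is done.

Besides the shell and the picture viewer there is one more tool, called after "Call:" as name(argument=value, ...), one argument or row to a line, values as JSON. apply_moves: Moves the arm, as the interface text tells. Its arguments: {"type":"object","properties":{"commands":{"type":"array"},"newtons":{"type":"number"}},"required":["commands"]}

```bash
mkdir -p pics; ls; cat > h.py <<'E'
import numpy as np,cv2
from scipy.spatial.transform import Rotation as R
from cell import observe,imaging,arm
def snap(n,name):
    s=observe(); im,d=imaging.get_image(n); p=imaging.camera_params(n)
    cv2.imwrite(f'pics/{name}.png',im[:,:,::-1])
    if 'origin' in p: T=(np.array(p['rotation']),np.array(p['origin']))
    else:
        t=np.array(p['tool_from_camera']); r=np.array(s['ee_rot']); r=R.from_rotvec(r).as_matrix() if r.size==3 else r
        T=(r@t[:3,:3],r@t[:3,3]+np.array(s['position']))
    K=np.array(p['camera_matrix']); np.savez(f'pics/{name}.npz',im=im,d=d,K=K,R=T[0],o=T[1])
    return cloud(d,K,*T),im
def cloud(d,K,Rm,o):
    v,u=np.mgrid[:d.shape[0],:d.shape[1]]
    c=np.stack([(u-K[0,2])/K[0,0]*d,-(v-K[1,2])/K[1,1]*d,-d],-1)
    P=c@Rm.T+o; P[d<=0]=np.nan; return P
def load(name):
    z=np.load(f'pics/{name}.npz'); return cloud(z['d'],z['K'],z['R'],z['o']),z['im']
E
python3 - <<'E'
from h import *
s=observe();print(s, arm.grasp_offset)
for n in('scene','side'):
    P,im=snap(n,n+'0'); print(imaging.camera_params(n))
E
```

```text
pics
{'clock': 0.0, 'joints': array([ 1.12341082,  0.43522585,  0.02496602,  1.57408229, -0.01158259,
        1.13403817, -0.07511602]), 'dq': array([ 0.00087092,  0.00139517, -0.00036709,  0.00087854, -0.00032195,
       -0.00120211, -0.00151268]), 'joint_efforts': array([ 1.43997904e-04, -6.67852736e+01,  9.85006168e-01, -3.14456677e+01,
       -6.04453753e-02,  4.29072976e-02,  1.94154168e-04]), 'position': array([ 0.21101499, -0.58774876,  0.22594887]), 'ee_rot': array([-3.09351726e+00, -5.38531905e-01,  6.76138644e-04]), 'force': array([-0.90743662, -0.07279852, -0.01011912]), 'ft_torque': array([ 0.00336269,  0.00769497, -0.01399587]), 'gripper_force': 0.0, 'width': 1.0008513654385334} 0.0188Traceback (most recent call last):
  File "<stdin>", line 4, in <module>
  File "h.py", line 12, in snap
    return cloud(d,K,*T),im
           ~~~~~^^^^^^^^
  File "h.py", line 16, in cloud
    P=c@Rm.T+o; P[d<=0]=np.nan; return P
      ~~~~~~^~
ValueError: operands could not be broadcast together with shapes (384,512) (3,)
```

```bash
sed -i "s/T=(np.array(p\['rotation'\])/T=(R.from_rotvec(p['rotation']).as_matrix()/" h.py
python3 - <<'E'
from h import *
for n in('scene','side'):
    print(imaging.camera_params(n)); P,im=snap(n,n+'0');
    z=P[...,2][np.isfinite(P[...,2])]; print(np.percentile(z,[1,10,50,90,99]))
E
```

```text
{'camera_matrix': array([[410.94076088,   0.        , 254.3911338 ],
       [  0.        , 410.94076088, 193.01836984],
       [  0.        ,   0.        ,   1.        ]]), 'origin': array([ 1.11258006, -0.08760556,  0.50196974]), 'rotation': array([0.71158145, 0.65699793, 1.34454776])}
[-0.54875308 -0.14308137 -0.00106364  0.02491937  0.17698573]
{'camera_matrix': array([[446.26171148,   0.        , 251.69865235],
       [  0.        , 446.26171148, 190.89523989],
       [  0.        ,   0.        ,   1.        ]]), 'origin': array([0.31335342, 0.35031743, 0.59124819]), 'rotation': array([ 0.27620026, -0.939038  , -2.39190653])}
[-7.53377236e-01 -7.44618438e-01  6.47745445e-04  8.65712181e-03
  7.43346753e-02]
```

View pics/scene0.png

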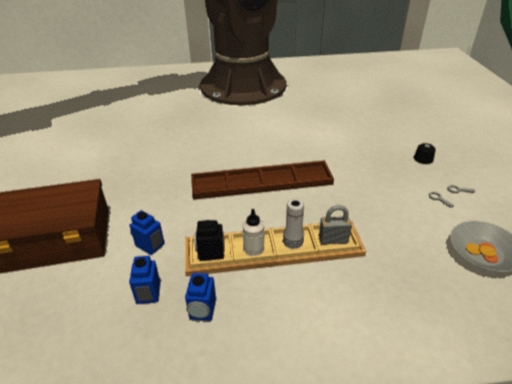

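View pics/side0.png

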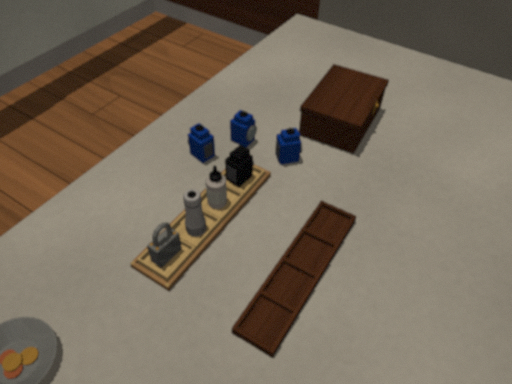

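Scene picture: old pine rack with, left to right in the picture, lamp (209,240), oil (253,235), torch (294,225) and padlock (335,228). Picture right is the robot's left, so the row from +y is padlock, torch, oil, lamp. The walnut rack is at (262,180). The side picture shows the same.
Lamp candidates: black at (209,240); blue look-alikes at (147,230), (145,280) and (200,297), to be left alone; the black cap at (425,153) isn't a lamp. The chest and bowl are irrelevant.

```bash
python3 - <<'E'
from h import *
A,ia=load('scene0');B,ib=load('side0')
for nm,P,im in(('scene',A,ia),('side',B,ib)):
    h=cv2.cvtColor(im,cv2.COLOR_RGB2HSV); x,y,z=np.moveaxis(P,-1,0)
    r=(x>.3)&(x<.95)&(y>-.45)&(y<.3)
    print(nm,'table z',np.nanmedian(z[r&(abs(z)<.006)]))
    # walnut rim
    m=r&(z>.003)&(z<.026)
    n,l,st,c=cv2.connectedComponentsWithStats(m.astype(np.uint8))
    for i in range(1,n):
        if st[i,4]<300: continue
        q=P[l==i]; rc=cv2.minAreaRect((q[:,:2]*1000).astype(np.float32)); print('low',st[i,:5],np.round(rc[0]),np.round(rc[1]),round(rc[2],1),'ztop',np.percentile(q[:,2],[5,95]).round(4))
    m=(r&(z>.03)&(z<.12)).astype(np.uint8)
    n,l,st,c=cv2.connectedComponentsWithStats(m)
    for i in range(1,n):
        if st[i,4]<100: continue
        q=P[l==i]; print('tall',st[i,:5],'med',np.nanmedian(q,0).round(3),'lo',np.percentile(q,2,axis=0).round(3),'hi',np.percentile(q,98,axis=0).round(3),im[l==i].mean(0).round())
E
```

```text
scene table z -0.0009075749490025098
low [ 191  161  143   38 3381] [463.  -7.] [ 70. 278.] 2.2 ztop [0.0037 0.0152]
low [   0  202  109   72 1271] [ 613. -341.] [ 95. 198.] 42.0 ztop [0.0042 0.0248]
low [ 185  220  181   56 4800] [646. -11.] [ 79. 290.] 1.1 ztop [0.0052 0.0204]
low [451 226  38  44 309] [699. 285.] [29. 96.] 90.0 ztop [0.0049 0.0192]
tall [   0  179  105   82 6823] med [ 0.603 -0.36   0.072] lo [ 0.519 -0.438  0.032] hi [ 0.643 -0.29   0.074] [74. 39. 17.]
tall [284 199  20  41 668] med [0.651 0.021 0.067] lo [0.634 0.009 0.031] hi [0.656 0.035 0.092] [119. 114. 102.]
tall [320 205  32  31 696] med [0.651 0.088 0.05 ] lo [0.637 0.067 0.031] hi [0.658 0.111 0.082] [95. 91. 78.]
tall [243 209  22  39 620] med [ 0.659 -0.045  0.061] lo [ 0.643 -0.06   0.031] hi [ 0.666 -0.029  0.091] [123. 115.  99.]
tall [129 211  33  33 725] med [ 0.62  -0.214  0.051] lo [ 0.601 -0.239  0.031] hi [ 0.635 -0.193  0.068] [20. 45. 98.]
tall [194 220  30  34 872] med [ 0.663 -0.113  0.058] lo [ 0.641 -0.136  0.031] hi [ 0.669 -0.093  0.075] [25. 24. 22.]
tall [129 256  29  38 884] med [ 
[... 810 characters left out ...]
all [187 123  27  30 551] med [ 0.739 -0.12   0.052] lo [ 0.725 -0.139  0.031] hi [ 0.767 -0.109  0.069] [23. 39. 70.]
tall [276 127  26  27 559] med [ 0.603 -0.207  0.052] lo [ 0.585 -0.227  0.031] hi [ 0.628 -0.191  0.069] [23. 39. 72.]
tall [225 144  29  36 717] med [ 0.641 -0.101  0.059] lo [ 0.631 -0.128  0.031] hi [ 0.664 -0.09   0.077] [21. 20. 19.]
tall [205 165  22  36 553] med [ 0.64  -0.035  0.063] lo [ 0.63  -0.052  0.031] hi [ 0.658 -0.025  0.092] [82. 77. 69.]
tall [183 189  22  40 679] med [0.632 0.031 0.07 ] lo [0.625 0.014 0.031] hi [0.649 0.039 0.094] [83. 78. 72.]
tall [147 222  33  39 775] med [0.64  0.096 0.053] lo [0.632 0.071 0.031] hi [0.654 0.115 0.084] [69. 66. 59.]
```

Call:
apply_moves(
  commands=[
    [100,0.4,0.79,0.17,0.205],
    [100,0.4,0.79,0.17,0.205],
    [100,0.4,0.79,0.17,0.205],
    [100,0.4,0.79,0.17,0.205],
    [100,0.4,0.79,0.17,0.205],
    [100,0.4,0.79,0.17,0.205],
    [100,0.4,0.79,0.17,0.205],
    [100,0.4,0.79,0.17,0.205],
    [100,0.4,0.79,0.17,0.205],
    [100,0.4,0.79,0.17,0.205],
    [100,0.4,0.79,0.17,0.205],
    [100,0.4,0.79,0.17,0.205],
  ],
  newtons=20,
)

```text
clock: 1.65
position: [0.4996, -0.018, 0.3495]
ee_rot: [2.214, 2.229, -0.0]
force: [1.7, 0.2, 0.2]
width: 0.996
gripper_force: 0.0
```

Call:
apply_moves(
  commands=[
    [100,0,0,0,0],
    [100,0,0,0,0],
  ],
)

```text
clock: 1.9
position: [0.4989, -0.0199, 0.3487]
ee_rot: [-2.217, -2.225, 0.002]
force: [0.7, -0.6, 0.6]
width: 1.001
gripper_force: 0.0
```

```bash
python3 - <<'E'
from h import *
P,im=snap('wrist','w1'); print(P[192,256],imaging.camera_params('wrist')['tool_from_camera'].round(3))
s=observe();print(s['position'],R.from_rotvec(s['ee_rot']).as_matrix().round(3),s['joints'].round(2))
for n in ((0,0),(0,511),(383,0),(383,511)): print(n,P[n].round(3))
E
```

```text
[ 0.50147887 -0.09801007 -0.00123367] [[ 0.     0.953  0.304  0.083]
 [ 1.    -0.001  0.001  0.001]
 [ 0.001  0.304 -0.953 -0.157]
 [ 0.     0.     0.     1.   ]]
[ 0.49874949 -0.02058557  0.34866998] [[-0.002  1.    -0.001]
 [ 1.     0.002 -0.001]
 [-0.001 -0.001 -1.   ]] [ 0.39  0.2  -0.55  1.64  0.11  1.34 -0.17]
(0, 0) [ 0.151  0.175 -0.002]
(0, 511) [ 0.847  0.177 -0.001]
(383, 0) [0.449 0.007 0.454]
(383, 511) [0.552 0.007 0.454]
```

View pics/w1.png

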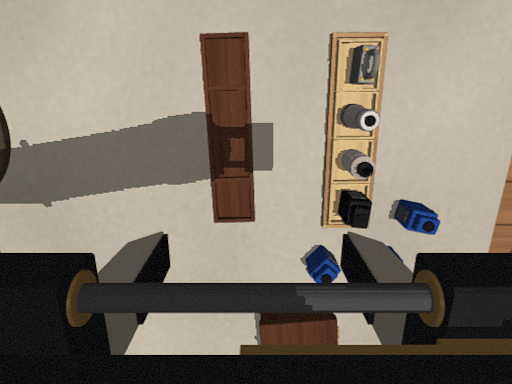

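Wrist view (picture up = +y): walnut rack (228,128). The old rack, from the top (+y), holds padlock (365,63), torch (362,118), oil (360,165) and black lamp (355,209). The blue look-alikes are at (415,217), (322,265) and (393,253).

```bash
python3 - <<'E'
from h import *
W,iw=load('w1');A,ia=load('scene0');B,ib=load('side0')
x,y,z=np.moveaxis(W,-1,0)
for nm,xr in(('new',(.38,.55)),('old',(.58,.72))):
  m=(x>xr[0])&(x<xr[1])&(y>-.2)&(y<.18)&(z>.006)&(z<.024)
  q=W[m]; rc=cv2.minAreaRect((q[:,:2]*1000).astype(np.float32)); print(nm,np.round(rc[0],1),np.round(rc[1],1),round(rc[2],2),np.percentile(q[:,2],[5,20,50,95]).round(4))
objs={'padlock':(.645,.092),'torch':(.645,.023),'oil':(.645,-.043),'lamp':(.648,-.112)}
bands={'padlock':(.028,.054),'torch':(.045,.09),'oil':(.03,.06),'lamp':(.03,.056)}
for k,(cx,cy) in objs.items():
  pts=[]
  for nm,P in(('w',W),('sc',A),('sd',B)):
    m=(abs(P[...,0]-cx)<.034)&(abs(P[...,1]-cy)<.033)&(P[...,2]>bands[k][0])&(P[...,2]<bands[k][1])
    q=P[m]; pts.append(q); print(k,nm,len(q),np.percentile(q,[3,97],axis=0).round(4).tolist(),'top',np.nanmax(P[...,2][(abs(P[...,0]-cx)<.034)&(abs(P[...,1]-cy)<.033)]).round(4))
  q=np.vstack(pts); rc=cv2.minAreaRect((q[:,:2]*1000).astype(np.float32)); print('  rect',np.round(rc[0],1),np.round(rc[1],1),round(rc[2],1))
c=cv2.resize(iw[20:235,310:450,::-1],None,fx=2.7,fy=2.7,interpolation=cv2.INTER_CUBIC)
d=cv2.resize(ia[195:275,180:370,::-1],None,fx=2.2,fy=2.2,interpolation=cv2.INTER_CUBIC)
o=np.zeros((max(len(c),len(d)),c.shape[1]+d.shape[1],3),np.uint8);o[:len(c),:c.shape[1]]=c;o[:len(d),c.shape[1]:]=d
cv2.imwrite('pics/crop1.png',o);print(o.shape)
E
```

```text
new [460.6  -5.4] [ 66.3 278.1] 2.05 [0.0061 0.0068 0.014  0.0161]
old [644.  -32.1] [335.7  83.8] 89.45 [0.0063 0.0071 0.0104 0.0178]
padlock w 622 [[0.6327, 0.0691, 0.0308], [0.6521, 0.1135, 0.0527]] top 0.0849
padlock sc 533 [[0.6372, 0.067, 0.029], [0.658, 0.1111, 0.0522]] top 0.0829
padlock sd 563 [[0.6318, 0.0711, 0.0292], [0.6538, 0.1147, 0.0538]] top 0.0868
  rect [645.1  90.9] [48.8 26.7] 86.9
torch w 280 [[0.6271, 0.0126, 0.047], [0.6467, 0.0374, 0.0898]] top 0.0934
torch sc 383 [[0.64, 0.0097, 0.0466], [0.6554, 0.034, 0.0893]] top 0.0935
torch sd 340 [[0.6261, 0.0175, 0.0465], [0.6461, 0.0374, 0.0892]] top 0.0952
  rect [640.6  23.6] [27.9 31.3] 40.7
oil w 183 [[0.6305, -0.0527, 0.0309], [0.6518, -0.0254, 0.0595]] top 0.0942
oil sc 300 [[0.6518, -0.0601, 0.0309], [0.6662, -0.0289, 0.0594]] top 0.0948
oil sd 253 [[0.6298, -0.0478, 0.0311], [0.6553, -0.0253, 0.0593]] top 0.0967
  rect [647.8 -41.8] [33.1 39.1] 69.0
lamp w 264 [[0.6315, -0.1275, 0.0305], [0.6639, -0.0896, 0.0551]] top 0.0767
lamp sc 387 [[0.6497, -0.1364, 0.0307], [0.6697, -0.0924, 0.0554]] top 0.0767
lamp sd 304 [[0.6306, -0.1277, 0.0308], [0.6637, -0.0896, 0.0552]] top 0.0785
  rect [ 650.4 -112.9] [47.5 39.2] 85.5
(580, 796, 3)
```

View pics/crop1.png

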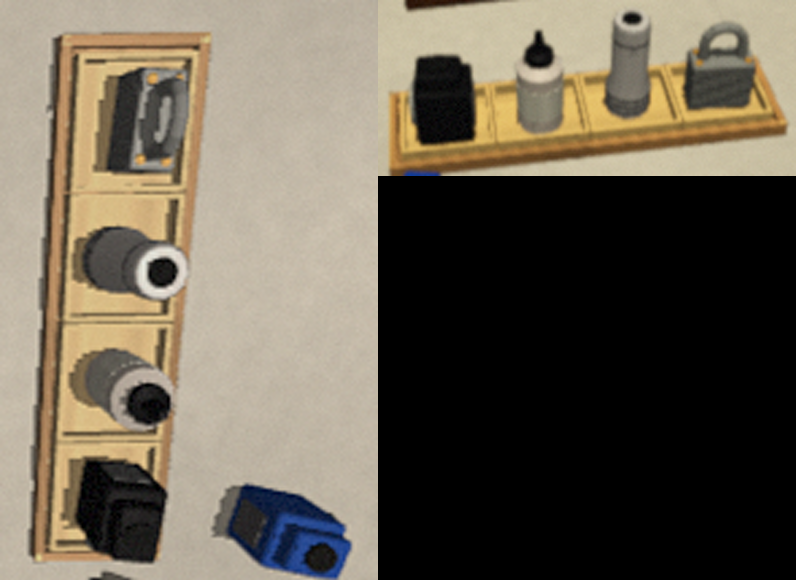

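Call:
apply_moves(
  commands=[
    [100,0.49,0.37,-0.66,-0.024],
    [100,0.49,0.37,-0.66,-0.024],
    [100,0.49,0.37,-0.66,-0.024],
    [100,0.49,0.37,-0.66,-0.024],
    [100,0.49,0.37,-0.66,-0.024],
    [100,0,0,0,0],
    [100,0,0,0,0],
    [100,0,0,0,0],
  ],
)

```text
clock: 2.95
position: [0.6466, 0.0901, 0.1529]
ee_rot: [2.283, 2.155, 0.002]
force: [0.4, -0.7, 0.0]
width: 0.999
gripper_force: 0.0
```

```bash
python3 - <<'E'
from h import *
s=observe();print(s['position'],R.from_rotvec(s['ee_rot']).as_matrix().round(3)[:,1],s['joints'].round(2))
# refine yaw of flat sides via planes
from numpy.linalg import svd
for k,(cx,cy),b in(('padlock',(.645,.091),(.02,.05)),('lamp',(.649,-.112),(.02,.054))):
  for nm in('w1','scene0','side0'):
    P,_=load(nm); N=np.cross(np.roll(P,-1,1)-np.roll(P,1,1),np.roll(P,-1,0)-np.roll(P,1,0));N/=np.linalg.norm(N,axis=2,keepdims=True)
    m=(abs(P[...,0]-cx)<.026)&(abs(P[...,1]-cy)<.03)&(P[...,2]>b[0])&(P[...,2]<b[1])&(abs(N[...,0])>.85)
    q=P[m]
    if len(q)<20: print(k,nm,len(q));continue
    f=cv2.fitLine(q[:,:2].astype(np.float32),cv2.DIST_HUBER,0,.001,.001).ravel(); print(k,nm,len(q),'edge dir deg',np.degrees(np.arctan2(f[1],f[0])).round(1),f[2:].round(4))
E
```

```text
[0.64655171 0.09008484 0.15286479] [ 0.998 -0.058  0.002] [ 0.1   0.6  -0.5   1.56  0.31  1.07 -0.54]
padlock w1 242 edge dir deg 87.1 [0.6338 0.0945]
padlock scene0 285 edge dir deg 86.8 [0.6563 0.0866]
padlock side0 255 edge dir deg 87.2 [0.6332 0.0925]
lamp w1 160 edge dir deg 85.7 [ 0.6331 -0.107 ]
lamp scene0 286 edge dir deg 85.3 [ 0.6675 -0.1146]
lamp side0 173 edge dir deg 86.1 [ 0.6321 -0.1107]
```

Call:
apply_moves(
  commands=[
    [100,0,0,-0.6,0],
    [100,0,0,-0.6,0],
    [100,0,0,-0.6,0],
    [100,0,0,-0.33,0],
    [100,0,0,0,0],
    [0,0,0,0,0],
    [0,0,0,0,0],
    [0,0,0,0,0],
    [0,0,0,0,0],
    [0,0,0,0,0],
    [0,0,0,0,0],
  ],
  newtons=25,
)

```text
clock: 4.32
position: [0.6462, 0.0916, 0.0233]
ee_rot: [-2.283, -2.158, 0.0]
force: [0.8, 1.2, -0.2]
width: 0.396
gripper_force: 0.0
```

Call:
apply_moves(
  commands=[
    [0,0,0,0,0],
    [0,0,0,0,0],
    [0,0,0,0,0],
    [0,0,0,0,0],
  ],
)

```text
clock: 4.82
position: [0.6461, 0.0916, 0.0233]
ee_rot: [-2.283, -2.158, 0.0]
force: [-0.6, 0.2, 0.2]
width: 0.239
gripper_force: 25.0
```

Call:
apply_moves(
  commands=[
    [0,0,0,0.4,0],
    [0,0,0,0.6,0],
    [0,0,0,0.6,0],
    [0,-0.4,0,0,0.04],
    [0,-0.6,0.03,0,0.05],
    [0,-0.6,0.03,0,0.05],
    [0,-0.6,0,0,0.05],
    [0,-0.6,0,0,0],
    [0,-0.35,0,0,0],
    [0,0,0,0,0],
    [0,0,0,0,0],
  ],
)

```text
clock: 6.2
position: [0.4584, 0.0952, 0.1196]
ee_rot: [2.178, 2.263, 0.002]
force: [1.0, 1.0, -1.6]
width: 0.237
gripper_force: 25.0
```

Call:
apply_moves(
  commands=[
    [0,0,0,-0.6,0],
    [0,0,0,-0.5,0],
    [0,0,0,-0.3,0],
    [0,0,0,-0.22,0],
    [0,0,0,0,0],
    [0,0,0,0,0],
  ],
)

```text
clock: 6.95
position: [0.4578, 0.0953, 0.0224]
ee_rot: [2.178, 2.264, 0.001]
force: [-0.2, 0.4, -1.7]
width: 0.239
gripper_force: 25.0
```

```bash
python3 - <<'E'
from h import *
snap('side','s1')
E
```

```text
(no output)
```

View pics/s1.png

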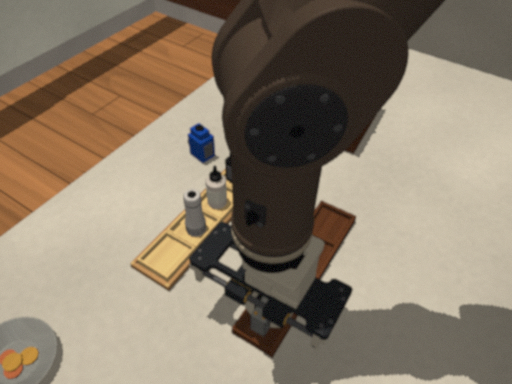

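The side picture shows the padlock in the end walnut pocket at (260,325), with the old cup (168,255) empty. Now I release it.

Call:
apply_moves(
  commands=[
    [0,0,0,-0.015,0],
    [0,0,0,0,0],
    [80,0,0,0,0],
    [80,0,0,0,0],
    [80,0,0,0,0],
    [80,0,0,0,0],
    [80,0,0,0,0],
    [80,0,0,0,0],
    [80,0,0,0.5,0],
    [80,0,0,0.9,0],
    [80,0,0,0.8,0],
  ],
)

```text
clock: 8.38
position: [0.457, 0.0953, 0.1548]
ee_rot: [-2.177, -2.264, -0.0]
force: [1.0, -0.3, 0.2]
width: 0.8
gripper_force: 0.0
```

Call:
apply_moves(
  commands=[
    [90,0.77,-0.3,0,0],
    [90,0.77,-0.3,0,0],
    [90,0.77,-0.3,0,0],
    [90,0.77,-0.28,0,0],
    [90,0,0,0,0],
    [90,0,0,0,0],
    [90,0,0,0,0],
  ],
)

```text
clock: 9.25
position: [0.6411, 0.0252, 0.1534]
ee_rot: [-2.176, -2.265, 0.0]
force: [-0.5, 0.2, 0.9]
width: 0.897
gripper_force: 0.0
```

Call:
apply_moves(
  commands=[
    [90,0,0,-0.6,0],
    [90,0,0,-0.6,0],
    [90,0,0,-0.58,0],
    [90,0,0,0,0],
    [0,0,0,0,0],
    [0,0,0,0,0],
    [0,0,0,0,0],
    [0,0,0,0,0],
    [0,0,0,0,0],
    [0,0,0,0,0],
    [0,0,0,0,0],
    [0,0,0,0,0],
  ],
  newtons=20,
)

```text
clock: 10.75
position: [0.642, 0.0244, 0.0465]
ee_rot: [2.178, 2.264, -0.0]
force: [-0.8, -0.2, 1.1]
width: 0.289
gripper_force: 20.0
```

Call:
apply_moves(
  commands=[
    [0,0,0,0,0],
    [0,0,0,0,0],
  ],
)

```text
clock: 11.0
position: [0.642, 0.0243, 0.0464]
ee_rot: [2.178, 2.264, -0.0]
force: [-0.9, -0.2, -0.5]
width: 0.292
gripper_force: 20.0
```

Call:
apply_moves(
  commands=[
    [0,0,0,0.4,0],
    [0,0,0,0.6,0],
    [0,0,0,0.6,0],
    [0,-0.4,0.04,0,0],
    [0,-0.6,0,0,0],
    [0,-0.6,0,0,0],
    [0,-0.6,0,0,0],
    [0,-0.5,0,0,0],
    [0,-0.33,0,0,0],
    [0,0,0,0,0],
    [0,0,0,0,0],
  ],
)

```text
clock: 12.38
position: [0.4612, 0.0267, 0.1427]
ee_rot: [2.178, 2.263, 0.001]
force: [-0.6, -0.1, -2.1]
width: 0.289
gripper_force: 20.0
```

Call:
apply_moves(
  commands=[
    [0,0,0,-0.6,0],
    [0,0,0,-0.5,0],
    [0,0,0,-0.3,0],
    [0,0,0,-0.22,0],
    [0,0,0,0,0],
    [0,0,0,0,0],
  ],
)

```text
clock: 13.12
position: [0.4608, 0.0269, 0.0455]
ee_rot: [2.178, 2.264, 0.001]
force: [-0.1, -0.2, -1.0]
width: 0.293
gripper_force: 20.0
```

Call:
apply_moves(
  commands=[
    [0,0,0,-0.018,0],
    [0,0,0,0,0],
    [80,0,0,0,0],
    [80,0,0,0,0],
    [80,0,0,0,0],
    [80,0,0,0,0],
    [80,0,0,0,0],
    [80,0,0,0,0],
    [80,0,0,0.5,0],
    [80,0,0,0.8,0],
    [80,0,0,0.6,0],
    [80,0,0,0,0],
  ],
)

```text
clock: 14.62
position: [0.462, 0.0271, 0.1606]
ee_rot: [2.176, 2.261, 0.006]
force: [-0.4, 0.5, -0.1]
width: 0.8
gripper_force: 0.0
```

Call:
apply_moves(
  commands=[
    [90,0.78,-0.29,0,0],
    [90,0.78,-0.29,0,0],
    [90,0.78,-0.29,0,0],
    [90,0.78,-0.3,0,0],
    [90,0,0,0,0],
    [90,0,0,0,0],
    [90,0,0,0,0],
  ],
)

```text
clock: 15.5
position: [0.6463, -0.0427, 0.1578]
ee_rot: [-2.176, -2.265, 0.001]
force: [0.5, -0.9, 0.6]
width: 0.903
gripper_force: 0.0
```

Call:
apply_moves(
  commands=[
    [90,0.02,0,-0.6,0],
    [90,0,0,-0.6,0],
    [90,0,0,-0.5,0],
    [90,0,0,-0.36,0],
    [90,0,0,0,0],
    [0,0,0,0,0],
    [0,0,0,0,0],
    [0,0,0,0,0],
    [0,0,0,0,0],
    [0,0,0,0,0],
    [0,0,0,0,0],
    [0,0,0,0,0],
  ],
  newtons=15,
)

```text
clock: 17.0
position: [0.6486, -0.0434, 0.0346]
ee_rot: [2.178, 2.264, -0.0]
force: [-0.4, -0.2, 0.6]
width: 0.366
gripper_force: 15.0
```

Call:
apply_moves(
  commands=[
    [0,0,0,0,0],
    [0,0,0,0,0],
  ],
)

```text
clock: 17.25
position: [0.6486, -0.0435, 0.0346]
ee_rot: [2.178, 2.264, -0.0]
force: [-0.1, -0.6, 1.8]
width: 0.363
gripper_force: 15.0
```

Call:
apply_moves(
  commands=[
    [0,0,0,0.4,0],
    [0,0,0,0.6,0],
    [0,0,0,0.6,0],
    [0,-0.4,0.04,0,0],
    [0,-0.6,0,0,0],
    [0,-0.6,0,0,0],
    [0,-0.6,0,0,0],
    [0,-0.55,0,0,0],
    [0,-0.35,0,0,0],
    [0,0,0,0,0],
    [0,0,0,0,0],
  ],
)

```text
clock: 18.62
position: [0.4637, -0.0411, 0.1308]
ee_rot: [2.177, 2.263, 0.002]
force: [-0.4, -0.0, -0.5]
width: 0.365
gripper_force: 15.0
```

Call:
apply_moves(
  commands=[
    [0,0,0,-0.6,0],
    [0,0,0,-0.5,0],
    [0,0,0,-0.3,0],
    [0,0,0,-0.21,0],
    [0,0,0,0,0],
    [0,0,0,0,0],
  ],
)

```text
clock: 19.38
position: [0.4632, -0.0409, 0.0344]
ee_rot: [2.177, 2.264, 0.001]
force: [-0.1, -0.2, -1.1]
width: 0.36
gripper_force: 15.0
```

Call:
apply_moves(
  commands=[
    [0,0,0,-0.028,0],
    [0,0,0,0,0],
    [80,0,0,0,0],
    [80,0,0,0,0],
    [80,0,0,0,0],
    [80,0,0,0,0],
    [80,0,0,0,0],
    [80,0,0,0,0],
    [80,0,0,0.5,0],
    [80,0,0,0.8,0],
    [80,0,0,0.7,0],
    [80,0,0,0,0],
  ],
)

```text
clock: 20.88
position: [0.4647, -0.041, 0.1551]
ee_rot: [2.175, 2.26, 0.005]
force: [-0.0, 0.0, -0.7]
width: 0.796
gripper_force: 0.0
```

Call:
apply_moves(
  commands=[
    [70,0.78,-0.29,0,-0.06],
    [70,0.78,-0.29,0,-0.06],
    [70,0.78,-0.29,0,-0.06],
    [70,0.77,-0.31,0,-0.05],
    [70,0,0,0,0],
    [70,0,0,0,0],
    [70,0,0,0,0],
  ],
)

```text
clock: 21.75
position: [0.6482, -0.1112, 0.152]
ee_rot: [-2.303, -2.136, 0.001]
force: [0.3, -0.1, 0.2]
width: 0.697
gripper_force: 0.0
```

```bash
python3 - <<'E'
from h import *
snap('wrist','w2');s=observe();print(s['position'],R.from_rotvec(s['ee_rot']).as_matrix()[:,1].round(3))
E
```

```text
[ 0.6483715  -0.11131285  0.15225386] [ 0.997 -0.075 -0.001]
```

View pics/w2.png

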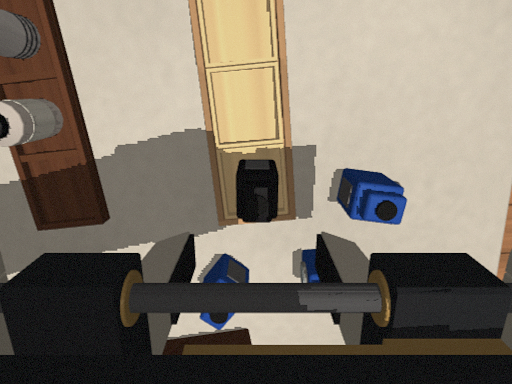

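The black lamp (257,190) is aligned between the fingers. Blue look-alikes (370,198), (225,290) and (312,272) are clear of the finger path, and the torch and oil (left edge) stand upright.

Call:
apply_moves(
  commands=[
    [70,0.02,0,-0.6,0],
    [70,0,0,-0.6,0],
    [70,0,0,-0.5,0],
    [70,0,0,-0.4,0],
    [70,0,0,0,0],
    [0,0,0,0,0],
    [0,0,0,0,0],
    [0,0,0,0,0],
    [0,0,0,0,0],
    [0,0,0,0,0],
    [0,0,0,0,0],
    [0,0,0,0,0],
  ],
  newtons=20,
)

```text
clock: 23.3
position: [0.6507, -0.1119, 0.027]
ee_rot: [2.304, 2.135, 0.001]
force: [-0.3, -0.6, 5.9]
width: 0.368
gripper_force: 20.0
```

Call:
apply_moves(
  commands=[
    [0,0,0,0,0],
    [0,0,0,0,0],
  ],
)

```text
clock: 23.55
position: [0.6507, -0.1119, 0.027]
ee_rot: [2.304, 2.135, 0.001]
force: [-0.8, 0.1, 6.1]
width: 0.37
gripper_force: 20.0
```

Call:
apply_moves(
  commands=[
    [0,0,0,0.05,0],
    [0,0,0,0.1,0],
    [0,0,0,0.25,0],
    [0,0,0,0,0],
    [0,0,0,0,0],
  ],
)

```text
clock: 24.18
position: [0.6505, -0.1119, 0.0505]
ee_rot: [2.304, 2.135, 0.0]
force: [-0.6, -0.1, -1.8]
width: 0.37
gripper_force: 20.0
```

```bash
python3 - <<'E'
from h import *
P,im=snap('scene','sc2')
cv2.imwrite('pics/sc2c.png',cv2.resize(im[140:330,120:400,::-1],None,fx=2.5,fy=2.5))
E
```

```text
(no output)
```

View pics/sc2c.png

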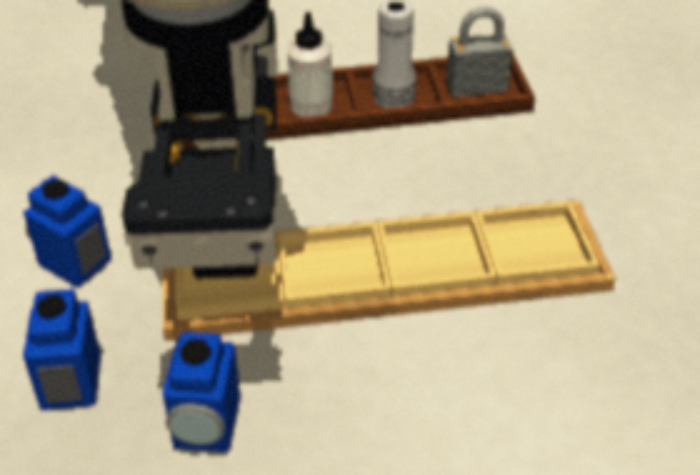

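The crop shows padlock, torch and oil upright in the walnut rack. The gripper holds the lamp over the last old cup and the blue lamps are untouched.

Call:
apply_moves(
  commands=[
    [0,0,0,0.6,0],
    [0,0,0,0.6,0],
    [0,-0.4,0.05,0,0.05],
    [0,-0.6,0,0,0.06],
    [0,-0.6,0,0,0.06],
    [0,-0.6,0,0,0.06],
    [0,-0.55,0,0,0],
    [0,-0.34,0,0,0],
    [0,0,0,0,0],
    [0,0,0,0,0],
  ],
)

```text
clock: 25.48
position: [0.466, -0.1089, 0.1224]
ee_rot: [2.177, 2.264, 0.001]
force: [0.5, -0.3, -0.8]
width: 0.368
gripper_force: 20.0
```

Call:
apply_moves(
  commands=[
    [0,0,0,-0.6,0],
    [0,0,0,-0.5,0],
    [0,0,0,-0.3,0],
    [0,0,0,-0.19,0],
    [0,0,0,0,0],
    [0,0,0,0,0],
  ],
)

```text
clock: 26.22
position: [0.4657, -0.1088, 0.0274]
ee_rot: [2.177, 2.264, 0.001]
force: [-1.3, 0.1, -0.3]
width: 0.366
gripper_force: 20.0
```

Call:
apply_moves(
  commands=[
    [0,0,0,-0.025,0],
    [0,0,0,0,0],
    [0,0,0,0,0],
  ],
)

```text
clock: 26.6
position: [0.4651, -0.1089, 0.0256]
ee_rot: [2.178, 2.264, 0.0]
force: [0.0, -0.6, -0.8]
width: 0.368
gripper_force: 20.0
```

Call:
apply_moves(
  commands=[
    [0,0,0,-0.01,0],
    [0,0,0,0,0],
    [75,0,0,0,0],
    [75,0,0,0,0],
    [75,0,0,0,0],
    [75,0,0,0,0],
    [75,0,0,0,0],
    [75,0,0,0,0],
    [75,0,0,0.5,0],
    [75,0,0,0.8,0],
    [75,0,0,0.9,0],
    [75,0,0,0.9,0],
  ],
)

```text
clock: 28.1
position: [0.4647, -0.1087, 0.2125]
ee_rot: [-2.177, -2.264, -0.0]
force: [0.9, -0.8, -0.2]
width: 0.749
gripper_force: 0.0
```

Call:
apply_moves(
  commands=[
    [75,0,0,0.9,0],
    [75,0,0.5,0.9,0],
    [75,0,0.6,0,0],
    [75,0,0.6,0,0],
    [75,0,0,0,0],
    [75,0,0,0,0],
  ],
)

```text
clock: 28.85
position: [0.4649, -0.0074, 0.3186]
ee_rot: [2.178, 2.264, -0.001]
force: [0.6, -0.4, -0.6]
width: 0.749
gripper_force: 0.0
```

```bash
python3 - <<'E'
from h import *
W,im=snap('wrist','w3');S,_=snap('scene','sc3')
c,s_=np.cos(.0358),np.sin(.0358)
for nm,P in(('w',W),('sc',S)):
  d=P[...,:2]-[.4615,-.007]; rx=d[...,0]*c+d[...,1]*s_; ry=-d[...,0]*s_+d[...,1]*c
  for y0 in(.102,.034,-.034,-.102):
    m=(abs(rx)<.035)&(abs(ry-y0)<.033)&(P[...,2]>.022)&(P[...,2]<.12); print(nm,y0,m.sum(),'x',np.percentile(rx[m],[2,98]).round(3),'y',np.percentile(ry[m],[2,98]).round(3),'top',P[...,2][m].max().round(3))
print(observe()['position'],observe()['clock'])
E
```

```text
w 0.102 731 x [-0.011  0.01 ] y [0.079 0.125] top 0.083
w 0.034 595 x [-0.014  0.015] y [0.023 0.049] top 0.091
w -0.034 640 x [-0.015  0.016] y [-0.047 -0.016] top 0.092
w -0.102 897 x [-0.016  0.017] y [-0.118 -0.08 ] top 0.075
sc 0.102 529 x [-0.007  0.013] y [0.077 0.122] top 0.081
sc 0.034 523 x [-0.005  0.017] y [0.017 0.045] top 0.091
sc -0.034 473 x [-0.001  0.019] y [-0.051 -0.02 ] top 0.091
sc -0.102 636 x [-0.008  0.02 ] y [-0.125 -0.083] top 0.075
[ 0.46498461 -0.00796897  0.31853458] 28.95
```

View pics/w3.png

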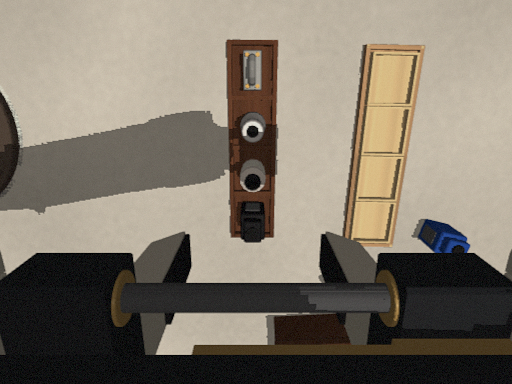

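All four stand centred and upright in the walnut rack: padlock (252,70), torch (253,127), oil (253,178), lamp (252,220). Their tops are at the expected heights, and the old rack is empty.

```bash
python3 -c "
from cell import arm
print(arm.sign_off())"
```

```text
the job is handed in; nothing more can be done
None
```

The padlock, torch, oil bottle and lamp are upright and released in the walnut rack, in the same left-to-right order as before, and I handed the job in at about 29 s on the robot's clock; no verdict came back.

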